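# Third hand: set a block on its mate and hold it against a sprung stop

### The arm

A 6-joint arm with a two-finger parallel gripper is mounted at the origin on a cart in front of the work surface, level with it; the furniture and walls round the work are solid. World frame = base frame: x ahead of the robot, y to its left, z up, the work surface at z = 0. Lengths are in m, angles in rad, forces in N, time in s.
With the tool pointing down it reaches from about 0.425 to 0.95 m from the base axis. Payload 3.5 kg.
Tool frame: the origin (TCP) lies midway between the tips of the shut fingers; the grasp point (between the pads) lies 19 mm behind it; z points along the fingers, y is the line along which they close (so a half turn about z gives the same grasp; the last joint's range is limited). The gripper opens to 85 mm and grips with 20 to 120 N. Pads are 22 mm wide; open, the fingers measure 114 mm over their backs; the gripper's body (76 mm by 85 mm) begins 54 mm behind the grasp point. The pads swing forward as they close: fully open they stand 13 mm farther back than shut.
Start: joints at [0.998, 0.286, 1.577, -0, 1.279, -0.15], TCP at [0.277, 0.616, 0.231] pointing down, gripper open.
Joint ranges: [-2.77, 2.77], [-0.9, 2.22], [0.21, 2.48], [-1.53, 4.67], [0.24, 2.81], [-2.84, 2.84]. Speed limits (rad/s): [2.79, 2.79, 3.14, 3.14, 3.14, 3.14].

### API

Orientations are given as a unit quaternion [x, y, z, w].
In Python, from plant import ctrl gives the robot as it stands.
- The arm moves only by the tool arm_command, never from a script. Its argument "steps" is one flat list of numbers, 5 for each row, row after row: the opening in per cent of the stroke, from 0 (shut) to 100 (fully open), then the shift along the tool's x, y, z each as a share of 25 mm, from -1 to 1, then the turn about the tool's z as a share of 0.1 rad, from -1 to 1. In form: [grip, tx, ty, tz, spin, grip, tx, ty, tz, spin, ...]. A call has 1 to 8 rows; each row shifts and turns the commanded pose from where the row before left it, along the tool's axes as they then stand; what a row does not reach is not made up. A row lasts 1/12 s, in which the tool goes at most 41.7 mm and 7.16 degrees, less where a joint would pass 70% of its speed; a pose out of reach is approached as far as the arm can. A call with a number of a shift or a turn outside -1 to 1 is refused whole. A call with a gripper value outside its range is refused whole. The fingers move at their own pace and stop on an object; "squeeze" is the grip in N (left out, the last holds). Time passes only in rows, so rows that do not move let the fingers close. It gives the time, the measured TCP pose, the force, the opening and the grip force at its end, in the units of the state.
- ctrl.get_state(): the state, without advancing time (a new reading comes with each control period).
- ctrl.read_camera(name): name is "scene" or "top" or "wrist"; returns the picture (400x640x3 uint8, red, green, blue); there is no depth.
- ctrl.camera_model(name): a dict with "intrinsics" (3x3 intrinsics, pixels), "rvec" (rotation vector, rad) and "tvec" (3), from world to camera coordinates, as OpenCV has them. Camera axes: x right, y down, z forward; pixel columns grow to the right and rows downward; lengths in m; the calibration is good to about 2 mm. A picture is of the moment at which its call begins: read the wrist's pose just before it. camera_model takes no time and is no camera call; for the wrist camera it gives the pose at the moment of the call.
- ctrl.sign_off(): hands the job in; it is judged then, once.
The state is a dict: "time": time; "qpos": joint angles; "dq": joint speeds; "joint_efforts": joint torques, N m; "eef_pos": TCP position; "tcp_rot": TCP orientation; "contact_force": force on the tool from outside, world axes, zero at the start; "wrist_torque": the same for the moment, N m; "opening": opening from 0.0 (shut) to 1.0 (fully open); "finger_force": force on a finger pad.
Only numpy, scipy, OpenCV 4.12 (cv2) and the standard library are available. Lean on these libraries where they do the work, as an engineer would, in place of code of your own. Each camera call takes 0.05 s, during which the arm holds its last target. There are 200 camera calls.

### The job

I am screwing two beech blocks together. Set the loose beech block flat and square on top of the equal block that is fixed in the jig, lengthwise over it but a little short of the sprung pad, then slide it along against the pad until its ends and sides are flush with the block below; that takes a push of about 10 N, so never drive the pad to the end of its travel. Keep that push steady for at least three seconds and finish the program while still holding and pressing the block, as I drive the screws then: do not let go, and leave the other things on the bench where they are.

Things in the scene. Friction and masses are not known exactly. Their poses are not given: they have to be found in the camera images.
- block_center (a point): centre (half-way up) of the loose beech block: a plain one-piece brown wooden block, 55 (x) x 110 (y) x 38 (z) mm, about 0.14 kg, lying on the bench on its 55 x 110 face. Axes: y along its length, z up; either end may lead.
- seat (a point): centre of the top face of the fixed lower block of the jig (beech, equal to the loose one; its top is 50 mm above the bench). Jig axes: y along the block's length, pointing to the sprung pad; x across; z up. The loose block belongs here: underside on this face, centre 19 mm above this point, length along y, ends and sides flush.
- jig: the fixed jig: plywood board 120 x 250 x 12 mm with the lower block and, at its +y end, a steel bracket for the sprung pad, 70 mm wide, its near face 95 mm from the middle of the lower block, its top 88 mm above the bench; origin at bench level under the middle of the lower block, axes as seat
- pad_face (a point): centre of the sprung pad's face, which looks to -y of the jig: an aluminium plate 52 (x) x 30 (z) x 8 mm on two steel rods, its middle 19 mm above the lower block's top. At rest it overhangs the lower block: its face is 45 mm from the block's middle, 10 mm inside the block's end.
- pad (a joint): travel of the sprung pad along the jig's +y, in m: 0 at rest, grows as it is pressed, end stop at 0.022. The spring gives 1 N per mm, no preload; 0.010 (10 N) when the upper block's end is flush with the lower block's.
- sander: bystander: a cork sanding block, 60 x 102 x 35 mm, in two layers: cork with a dark red-brown abrasive layer below; origin under its centre
- hardwood_wedge: bystander: a wooden wedge, 34 x 100 x 28 mm; origin under its centre
- tape_roll: bystander: a roll of tape, 99 mm across, 25 mm high; origin under its centre
- tin: bystander: a round putty tin, 79 mm across, 42 mm high; origin under its centre

How it is judged:
On the way, in this order (a step that is already met when the one before it is completed fails the run):
1. the loose block lies flat and square on the lower block, up to 60 mm short of flush, with the pad still at rest (z of block_center in the frame of seat between 0.016 and 0.022 m and angle between block_center's own z axis and vertical below 0.06 rad and x of block_center in the frame of seat between -0.005 and 0.005 m and angle between the y axis of block_center and the y axis of seat, either way round below 0.07 rad and y of block_center in the frame of seat between -0.06 and -0.0095 m and value of joint pad below 0.002 m), for 0.1 s.
2. the block is flush with the lower one and pressed on the pad with 6 to 14 N, for 2 s (z of block_center in the frame of seat between 0.016 and 0.022 m and angle between block_center's own z axis and vertical below 0.06 rad and x of block_center in the frame of seat between -0.005 and 0.005 m and angle between the y axis of block_center and the y axis of seat, either way round below 0.07 rad and y of block_center in the frame of seat between -0.004 and 0.004 m and contact force between pad and beech_block between 6 and 14 N and value of joint pad between 0.006 and 0.014 m and contact force between the fingers and beech_block above 1 N and linear speed of beech_block below 0.01 m/s), for 2 s.
At the end, for the whole second after the job is handed in: The robot's fingers still hold or push the block (over 1 N); it lies flat on the lower block (height within 3 mm, tilt under 0.06 rad), square to it (0.07 rad), within 5 mm across and 4 mm along of flush, at rest, pressing the pad with 6 to 14 N (pad travel 6 to 14 mm) (all of step 2); the arm keeps its last pose, push and grip.
It fails at once if the pad is driven to the end of its travel (20 mm or more) (value of joint pad above 0.02 m).
It fails at once if another thing on the bench (cork sanding block, wedge, tape roll, putty tin) is moved by more than 30 mm (distance of any of sander, hardwood_wedge, tape_roll, tin from where it was at the start of the episode above 0.03 m).
It also fails if it takes over 48 s, if anything falls off the work surface, if the arm or the gripper's body presses on something with over 40 N, if the wrist force passes 120 N, or if a joint passes its speed limit or range.

## Working session

There is one attempt and no reset: what is moved stays moved. The work goes in short steps, Python scripts to look and compute and a tool call to move; the robot and the scene stay as the last step left them, time stands still between calls to the robot, and variables do not carry over. Pictures are saved under pics/ and viewed, at most 10 in all, crops included, and the job is handed in when it is done.

Besides the shell and the picture viewer there is one more tool, called after "Request:" in YAML: its name, and indented under it one key for each argument. arm_command: Moves the arm, as the interface text tells. Its arguments: {"type":"object","properties":{"steps":{"type":"array","items":{"type":"number"}},"squeeze":{"type":"number"}},"required":["steps"]}

```bash
mkdir -p pics; ls; python3 - <<'E'
from plant import ctrl
import cv2
for n in ("scene","top"):
    im=ctrl.read_camera(n); cv2.imwrite(f"pics/{n}0.png",im[:,:,::-1])
    m=ctrl.camera_model(n); print(n,m)
s=ctrl.get_state(); print({k:s[k] for k in("time","eef_pos","tcp_rot","opening","contact_force")})
E
```

```text
pics
scene {'intrinsics': array([[366.24308902,   0.        , 324.95154456],
       [  0.        , 366.24308902, 199.17369533],
       [  0.        ,   0.        ,   1.        ]]), 'rvec': array([ 2.17964684, -0.59779141,  0.26294812]), 'tvec': array([-0.42849422,  0.25364381,  0.99506599])}
top {'intrinsics': array([[494.62741677,   0.        , 330.41112757],
       [  0.        , 494.62741677, 205.54287224],
       [  0.        ,   0.        ,   1.        ]]), 'rvec': array([ 2.16376673, -2.13946617,  0.16071705]), 'tvec': array([0.06708813, 0.56766167, 1.76240149])}
{'time': 0.1, 'eef_pos': array([0.27660596, 0.61506965, 0.2300781 ]), 'tcp_rot': array([ 2.09824954e-01,  9.77738379e-01, -1.00164608e-03, -3.83235808e-04]), 'opening': 1.001594607666592, 'contact_force': array([-0.23215104,  0.52469388,  0.0730967 ])}
```

View pics/scene0.png

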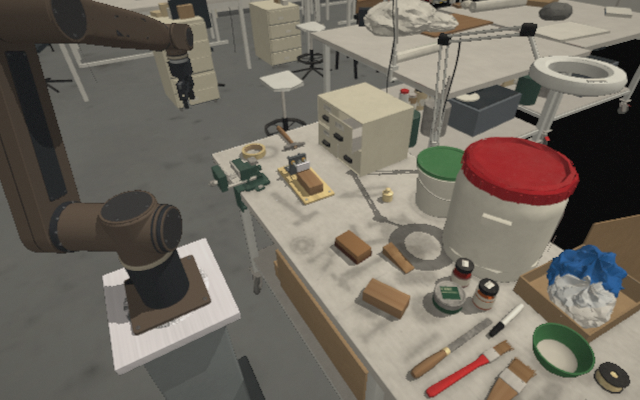

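View pics/top0.png

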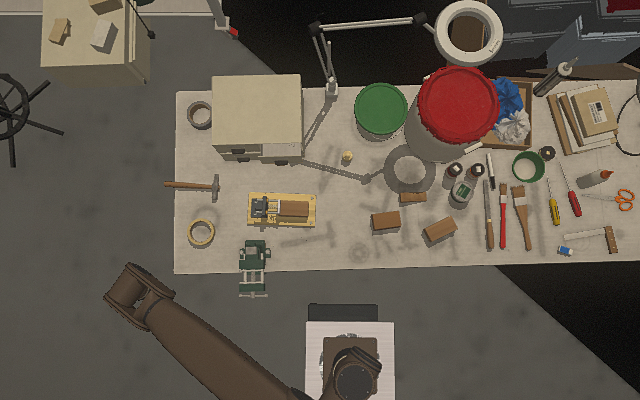

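The jig is at top (282,209) with its pad to the left. The two brown blocks are at top (386,220) and (440,230), the wedge at (412,197). I'll zoom in to tell the loose block from the sander.

```bash
python3 - <<'E'
import cv2,numpy as np
a=cv2.imread("pics/scene0.png")[220:330,320:430]; t=cv2.imread("pics/top0.png")
r=lambda i,w,h:cv2.resize(i,(w,h),interpolation=cv2.INTER_CUBIC)
A=r(a,400,400)
B=r(t[190:250,360:460],400,240)
C=r(t[180:240,240:340],800,480)[:, :]
top=np.zeros((400,800,3),np.uint8); top[:,:400]=A; top[:240,400:]=B
top2=r(t[185:235,240:325],400,160*235//235); top[240:,400:]=r(t[188:230,242:322],400,160)
cv2.imwrite("pics/z1.png",top)
E
```

```text
(no output)
```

View pics/z1.png

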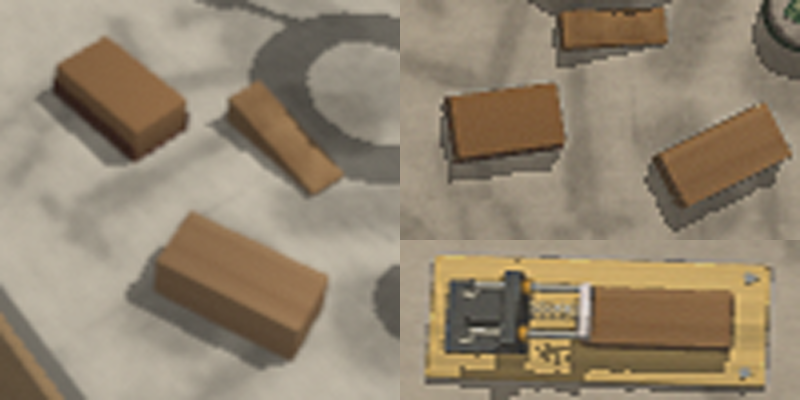

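The left block (top 386,220) has the dark abrasive layer, so it is the sander. The loose block is the plain one at top (440,230) and scene (386,298). Next I triangulate its corners and the jig's.

```bash
cat > h.py <<'E'
from plant import ctrl
import cv2, numpy as np
from scipy.spatial.transform import Rotation as R
def P(m): return m["intrinsics"]@np.c_[cv2.Rodrigues(m["rvec"])[0],m["tvec"]]
def tri(m1,u1,m2,u2):
    X=cv2.triangulatePoints(P(m1),P(m2),np.float64(u1).T,np.float64(u2).T); return (X[:3]/X[3]).T
def onz(m,u,z):
    r=cv2.Rodrigues(m["rvec"])[0]; c=-r.T@m["tvec"]
    d=np.c_[np.float64(u),np.ones(len(u))]@np.linalg.inv(m["intrinsics"]).T@r
    return c+d*((z-c[2])/d[:,2])[:,None]
def proj(m,X): return cv2.projectPoints(np.float64(X),m["rvec"],m["tvec"],m["intrinsics"],None)[0][:,0]
E
python3 - <<'E'
from h import *
np.set_printoptions(precision=4,suppress=True)
t=ctrl.camera_model("top");s=ctrl.camera_model("scene")
ut=np.array([[255,157],[363,103],[388,153],[285,207]])/4+[360,190]
us=np.array([[195,212],[328,277],[297,325],[155,258]])/3.636+[320,220]
for order in ([0,1,2,3],[3,2,1,0],[3,0,1,2],[1,2,3,0]):
    X=tri(t,ut,s,us[order]); print(order,X,X.mean(0))
print(onz(t,ut,.038),onz(s,us,.038))
uj=(np.array([[190,48],[333,50],[330,107],[185,105]]))/[5,160/42]+[242,188]
print("jig top",onz(t,uj,.05))
st=ctrl.get_state(); print(R.from_quat(st["tcp_rot"]).as_matrix())
w=ctrl.camera_model("wrist");r=cv2.Rodrigues(w["rvec"])[0]
print("wrist cam",-r.T@w["tvec"],r, w["intrinsics"])
E
```

```text
[0, 1, 2, 3] [[ 0.4866 -0.2681  0.0332]
 [ 0.5346 -0.3656  0.0366]
 [ 0.489  -0.3865  0.0401]
 [ 0.4389 -0.2922  0.0396]] [ 0.4873 -0.3281  0.0374]
[3, 2, 1, 0] [[ 0.4791 -0.2702 -0.0065]
 [ 0.5311 -0.371  -0.0047]
 [ 0.4929 -0.3813  0.0794]
 [ 0.4465 -0.29    0.0778]] [ 0.4874 -0.3281  0.0365]
[3, 0, 1, 2] [[ 0.4791 -0.2702 -0.0065]
 [ 0.4998 -0.3338  0.1142]
 [ 0.4929 -0.3813  0.0794]
 [ 0.473  -0.3274 -0.0342]] [ 0.4862 -0.3282  0.0382]
[1, 2, 3, 0] [[ 0.5216 -0.3024 -0.0403]
 [ 0.5311 -0.371  -0.0047]
 [ 0.4549 -0.3538  0.1187]
 [ 0.4465 -0.29    0.0778]] [ 0.4885 -0.3293  0.0379]
[[ 0.4843 -0.2661  0.038 ]
 [ 0.5348 -0.3655  0.038 ]
 [ 0.4893 -0.3872  0.038 ]
 [ 0.4392 -0.2926  0.038 ]] [[ 0.4877 -0.2724  0.038 ]
 [ 0.5331 -0.3661  0.038 ]
 [ 0.4898 -0.3854  0.038 ]
 [ 0.4393 -0.2911  0.038 ]]
jig top [[0.5814 0.2565 0.05  ]
 [0.5807 0.1528 0.05  ]
 [0.526  0.1541 0.05  ]
 [0.5267 0.2587 0.05  ]]
[[-0.9119  0.4103 -0.0012]
 [ 0.4103  0.9119 -0.0018]
 [ 0.0003 -0.0021 -1.    ]]
wrist cam [0.2161 0.6426 0.3734] [[ 0.4098  0.9122 -0.0021]
 [ 0.879  -0.3943  0.2681]
 [ 0.2437 -0.1117 -0.9634]] [[295.0981   0.     321.6185]
 [  0.     295.0981 194.6924]
 [  0.       0.       1.    ]]
```

```bash
cat >> h.py <<'E'
def plan(x,y,z,yaw,n,grip=100):
    """rows (tool axes) from the present pose to TCP x,y,z with tool y at angle yaw (deg)"""
    s=ctrl.get_state(); m=R.from_quat(s["tcp_rot"]).as_matrix()
    y0=np.arctan2(m[1,1],m[0,1]); d=(np.array([x,y,z])-s["eef_pos"])/n
    dy=(np.radians(yaw)-y0+np.pi)%(2*np.pi)-np.pi
    for i in range(n):
        a=y0+dy*i/n; ty=np.array([np.cos(a),np.sin(a)]); tx=np.array([-ty[1],ty[0]])
        print([grip]+[round(float(v),2)+0 for v in (tx@d[:2]/.025,ty@d[:2]/.025,-d[2]/.025,-dy/n/.1)],end=", \n" if i%8==7 else ", ")
    print()
E
python3 -c "
from h import *
plan(.5,.15,.25,0,16)"
```

```text
[100, -0.99, -0.83, -0.05, 0.72], [100, -1.04, -0.76, -0.05, 0.72], [100, -1.1, -0.68, -0.05, 0.72], [100, -1.14, -0.6, -0.05, 0.72], [100, -1.18, -0.52, -0.05, 0.72], [100, -1.22, -0.43, -0.05, 0.72], [100, -1.24, -0.34, -0.05, 0.72], [100, -1.26, -0.25, -0.05, 0.72], 
[100, -1.28, -0.16, -0.05, 0.72], [100, -1.29, -0.07, -0.05, 0.72], [100, -1.29, 0.02, -0.05, 0.72], [100, -1.28, 0.11, -0.05, 0.72], [100, -1.27, 0.21, -0.05, 0.72], [100, -1.26, 0.3, -0.05, 0.72], [100, -1.23, 0.39, -0.05, 0.72], [100, -1.2, 0.47, -0.05, 0.72],
```

Request:
arm_command:
  steps: [100,-0.8,-0.65,-0.05,0.7,100,-0.85,-0.6,-0.05,0.7,100,-0.9,-0.55,-0.05,0.7,100,-0.9,-0.5,-0.05,0.7,100,-0.95,-0.4,-0.05,0.7,100,-0.95,-0.35,-0.05,0.7,100,-1,-0.3,-0.05,0.7,100,-1,-0.2,-0.05,0.7]

```text
time: 0.77
eef_pos: [0.3675, 0.4285, 0.2407]
tcp_rot: [0.473, 0.881, -0.001, -0.0]
contact_force: [0.4, -0.5, 0.5]
opening: 1.001
finger_force: 0.0
```

```bash
python3 -c "
from h import *
print(ctrl.get_state()['eef_pos'],ctrl.get_state()['time'])
plan(.5,.13,.25,0,12)"
```

```text
[0.36749969 0.42851218 0.24074271] 0.7667
[100, -1.07, -0.18, -0.03, 0.49], [100, -1.08, -0.13, -0.03, 0.49], [100, -1.09, -0.08, -0.03, 0.49], [100, -1.09, -0.02, -0.03, 0.49], [100, -1.09, 0.03, -0.03, 0.49], [100, -1.09, 0.08, -0.03, 0.49], [100, -1.08, 0.14, -0.03, 0.49], [100, -1.07, 0.19, -0.03, 0.49], 
[100, -1.06, 0.24, -0.03, 0.49], [100, -1.05, 0.29, -0.03, 0.49], [100, -1.03, 0.34, -0.03, 0.49], [100, -1.02, 0.39, -0.03, 0.49],
```

Request:
arm_command:
  steps: [100,-1,-0.18,-0.03,0.5,100,-1,-0.13,-0.03,0.5,100,-1,-0.08,-0.03,0.5,100,-1,-0.02,-0.03,0.5,100,-1,0.03,-0.03,0.5,100,-1,0.1,-0.03,0.5,100,-1,0.15,-0.03,0.5,100,-1,0.2,-0.03,0.5]

```text
time: 1.43
eef_pos: [0.45, 0.2448, 0.2469]
tcp_rot: [0.639, 0.77, -0.0, -0.0]
contact_force: [0.2, 0.4, 1.0]
opening: 1.001
finger_force: 0.0
```

Request:
arm_command:
  steps: [100,-1,0.3,-0.03,0.5,100,-1,0.35,-0.03,0.5,100,-1,0.4,-0.03,0.5,100,-1,0.4,-0.03,0.5,100,0,0,0,0,100,0,0,0,0]

```text
time: 1.93
eef_pos: [0.4973, 0.1497, 0.2498]
tcp_rot: [0.712, 0.702, -0.0, -0.0]
contact_force: [0.4, -0.8, 0.3]
opening: 1.001
finger_force: 0.0
```

```bash
python3 - <<'E'
from h import *
import pickle
def cap(n):
    w=ctrl.camera_model("wrist"); im=ctrl.read_camera("wrist"); cv2.imwrite(f"pics/{n}.png",im[:,:,::-1]); pickle.dump(w,open(n+".pkl","wb"))
cap("w1"); s=ctrl.get_state(); print(s["eef_pos"],s["tcp_rot"],s["time"])
E
```

```text
[0.49696317 0.15050616 0.24984379] [ 7.11549555e-01  7.02635664e-01 -2.68463866e-04 -5.31833712e-04] 1.9833
```

View pics/w1.png

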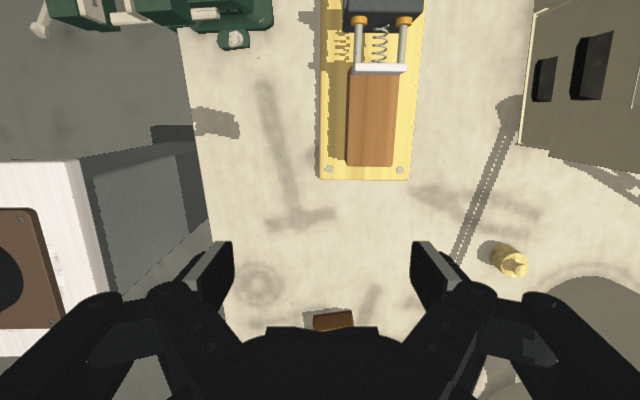

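The wrist view shows the lower block's top face from about (350,72) to (392,165), with the white pad edge at row ~70. I segment it to measure.

```bash
cat >> h.py <<'E'
import pickle
def cap(n):
    w=ctrl.camera_model("wrist"); im=ctrl.read_camera("wrist"); cv2.imwrite(f"pics/{n}.png",im[:,:,::-1]); pickle.dump(w,open(n+".pkl","wb")); return w,im
E
python3 - <<'E'
from h import *
np.set_printoptions(precision=4,suppress=True)
w=pickle.load(open("w1.pkl","rb")); im=cv2.imread("pics/w1.png")
print(im[120,335:405:3].tolist()); print(im[60:175:4,372].tolist()); print(im[155:172,352].tolist())
print("t",ctrl.get_state()["time"])
plan(.5,-.30,.25,25,16)
E
```

```text
[[80, 130, 151], [85, 138, 161], [86, 140, 163], [86, 138, 162], [42, 65, 85], [82, 128, 171], [81, 127, 172], [81, 127, 172], [80, 125, 170], [76, 120, 168], [75, 121, 168], [81, 129, 173], [83, 132, 178], [84, 132, 178], [83, 130, 176], [83, 134, 180], [82, 132, 179], [82, 131, 180], [91, 143, 189], [94, 147, 194], [96, 150, 197], [149, 233, 250], [148, 232, 249], [148, 233, 249]]
[[96, 128, 144], [233, 239, 244], [235, 242, 247], [123, 130, 135], [79, 127, 172], [79, 125, 173], [79, 127, 172], [80, 128, 172], [83, 131, 174], [81, 128, 174], [81, 130, 176], [82, 129, 175], [82, 131, 176], [83, 130, 177], [81, 130, 177], [83, 130, 176], [83, 132, 177], [83, 133, 178], [83, 133, 178], [84, 133, 178], [84, 135, 179], [85, 136, 179], [86, 134, 181], [84, 134, 180], [87, 137, 183], [86, 135, 180], [85, 134, 180], [142, 226, 246], [143, 226, 245]]
[[84, 130, 175], [83, 130, 175], [83, 130, 174], [82, 131, 175], [82, 130, 174], [84, 133, 175], [82, 131, 175], [84, 131, 174], [84, 131, 175], [82, 129, 173], [80, 128, 169], [107, 173, 206], [124, 202, 230], [129, 208, 234], [128, 207, 234], [129, 207, 234], [128, 207, 234]]
t 1.9833
[100, -1.13, 0.02, 0.0, -0.28], [100, -1.13, -0.01, 0.0, -0.28], [100, -1.13, -0.04, 0.0, -0.28], [100, -1.12, -0.07, 0.0, -0.28], [100, -1.12, -0.1, 0.0, -0.28], [100, -1.12, -0.14, 0.0, -0.28], [100, -1.11, -0.17, 0.0, -0.28], [100, -1.11, -0.2, 0.0, -0.28], 
[100, -1.1, -0.23, 0.0, -0.28], [100, -1.1, -0.26, 0.0, -0.28], [100, -1.09, -0.29, 0.0, -0.28], [100, -1.08, -0.32, 0.0, -0.28], [100, -1.07, -0.35, 0.0, -0.28], [100, -1.06, -0.38, 0.0, -0.28], [100, -1.05, -0.41, 0.0, -0.28], [100, -1.04, -0.44, 0.0, -0.28],
```

Request:
arm_command:
  steps: [100,-1,0,0,-0.2,100,-1,0,0,-0.2,100,-1,0,0,-0.2,100,-1,0,0,-0.2,100,-1,0,0,-0.2,100,-1,-0.1,0,-0.2,100,-1,-0.1,0,-0.2,100,-1,-0.1,0,-0.2]

```text
time: 2.65
eef_pos: [0.501, -0.0493, 0.2501]
tcp_rot: [0.652, 0.759, 0.0, -0.0]
contact_force: [2.0, -0.3, -0.5]
opening: 1.003
finger_force: 0.0
```

Request:
arm_command:
  steps: [100,-1,-0.2,0,-0.2,100,-1,-0.2,0,-0.2,100,-1,-0.2,0,-0.2,100,-1,-0.25,0,-0.2,100,-1,-0.3,0,-0.2,100,-1,-0.35,0,-0.2,100,-1,-0.4,0,-0.2,100,-1,-0.5,0,-0.2]

```text
time: 3.32
eef_pos: [0.4866, -0.2581, 0.2501]
tcp_rot: [0.589, 0.808, 0.0, -0.0]
contact_force: [-0.3, -0.2, 0.4]
opening: 1.003
finger_force: 0.0
```

Request:
arm_command:
  steps: [100,-0.8,-0.5,0,-0.25,100,-0.8,-0.5,0,-0.25,100,-0.8,-0.5,0,-0.25,100,-0.5,-0.5,0,-0.25,100,0,0,0,0,100,0,0,0,0]

```text
time: 3.82
eef_pos: [0.4638, -0.3429, 0.2499]
tcp_rot: [0.549, 0.836, 0.0, -0.0]
contact_force: [0.6, 0.9, -0.4]
opening: 1.001
finger_force: 0.0
```

```bash
python3 - <<'E'
from h import *
cap("w2"); s=ctrl.get_state(); print(s["eef_pos"],R.from_quat(s["tcp_rot"]).as_matrix()[:,1],s["time"])
E
```

```text
[ 0.46395483 -0.34240915  0.24997015] [9.17675811e-01 3.97329830e-01 3.33880467e-04] 3.8667
```

View pics/w2.png

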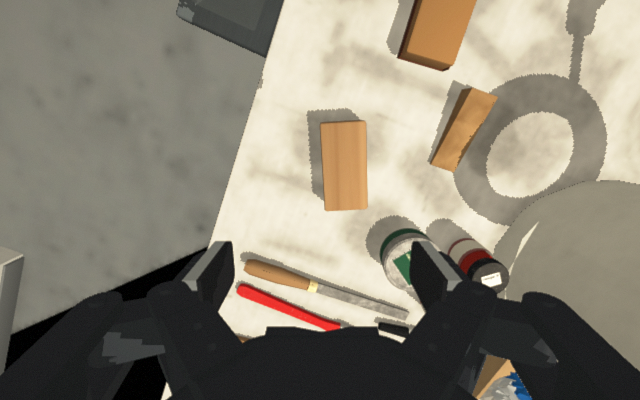

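The loose block is at w2 (345,165), nearly aligned with the tool and clear of its neighbours (tin at (405,250), wedge at (462,128)).

```bash
cat >> h.py <<'E'
def quad(im,seed,tol=14):
    """min-area-rect corners of the flood region round seed (BGR, after blur)"""
    b=cv2.bilateralFilter(im,7,30,5); m=np.zeros((im.shape[0]+2,im.shape[1]+2),np.uint8)
    cv2.floodFill(b,m,seed,0,(tol,)*3,(tol,)*3,cv2.FLOODFILL_MASK_ONLY|cv2.FLOODFILL_FIXED_RANGE|(255<<8)|4)
    m=cv2.morphologyEx(m[1:-1,1:-1],cv2.MORPH_OPEN,np.ones((3,3)))
    m=cv2.morphologyEx(m,cv2.MORPH_CLOSE,np.ones((5,5)))
    c=max(cv2.findContours(m,cv2.RETR_EXTERNAL,cv2.CHAIN_APPROX_NONE)[0],key=cv2.contourArea)
    h=cv2.convexHull(c)
    for e in np.arange(2,12,.5):
        q=cv2.approxPolyDP(h,e,True)
        if len(q)==4: break
    return cv2.contourArea(c),q[:,0].astype(float)
E
python3 - <<'E'
from h import *
np.set_printoptions(precision=4,suppress=True)
for n,seed,z in(("w2",(345,165),.038),("w1",(372,120),.05)):
    w=pickle.load(open(n+".pkl","rb")); im=cv2.imread(f"pics/{n}.png")
    for tol in(25,40):
        a,q=quad(im,seed,tol); X=onz(w,q,z); X=X[:,:2]; d=np.roll(X,-1,0)-X
        print(n,tol,a,q.tolist(),X.tolist(),"mean",X.mean(0),np.linalg.norm(d,axis=1),np.degrees(np.arctan2(d[:,1],d[:,0])))
E
```

```text
w2 25 3696.0 [[364.0, 121.0], [367.0, 206.0], [326.0, 210.0], [321.0, 125.0]] [[0.4873985303417005, -0.26997477784621043], [0.5359055982300676, -0.3625143685069309], [0.49049975509402965, -0.38792837891200516], [0.4430753754085947, -0.29410521079691404]] mean [ 0.4892 -0.3286] [0.1045 0.052  0.1051 0.0505] [ -62.3375 -150.7639  116.815    28.5648]
w2 40 3738.0 [[364.0, 121.0], [367.0, 206.0], [326.0, 210.0], [321.0, 124.0]] [[0.4873985303417005, -0.26997477784621043], [0.5359055982300676, -0.3625143685069309], [0.49049975509402965, -0.38792837891200516], [0.44262292596471703, -0.29305758510831903]] mean [ 0.4891 -0.3284] [0.1045 0.052  0.1063 0.0504] [ -62.3375 -150.7639  116.7779   27.2721]
w1 25 4169.5 [[398.0, 75.0], [391.0, 165.0], [347.0, 165.0], [351.0, 75.0]] [[0.5828822554750868, 0.25513973895588593], [0.5801389451265709, 0.15659075064782313], [0.5284778445292858, 0.15729776621507707], [0.5318980084832378, 0.25583734156494325]] mean [0.5558 0.2062] [0.0986 0.0517 0.0986 0.051 ] [-91.5945 179.2159  88.0121  -0.7839]
w1 40 4243.0 [[399.0, 73.0], [391.0, 165.0], [347.0, 165.0], [350.0, 76.0]] [[0.5838529679238788, 0.2571471410015026], [0.5801389451265709, 0.15659075064782313], [0.5284778445292858, 0.15729776621507707], [0.5308254340076123, 0.2548391119618896]] mean [0.5558 0.2065] [0.1006 0.0517 0.0976 0.0531] [-92.1152 179.2159  88.6213   2.4922]
```

```bash
python3 -c "
from h import *
plan(.489,-.3285,.06,27.4,8)"
```

```text
[100, 0.01, 0.14, 0.95, -0.09], [100, 0.01, 0.14, 0.95, -0.09], [100, 0.01, 0.14, 0.95, -0.09], [100, 0.01, 0.14, 0.95, -0.09], [100, 0.01, 0.14, 0.95, -0.09], [100, 0.01, 0.14, 0.95, -0.09], [100, 0.01, 0.14, 0.95, -0.09], [100, 0.01, 0.14, 0.95, -0.09],
```

Request:
arm_command:
  steps: [100,0.01,0.2,0.9,-0.1,100,0.01,0.2,0.9,-0.1,100,0.01,0.2,0.9,-0.1,100,0.01,0.2,0.9,-0.1,100,0.01,0.2,0.9,-0.1,100,0.01,0.14,0.9,-0.1,100,0.01,0,0.9,-0.1,100,0,0,0,0]

```text
time: 4.53
eef_pos: [0.4867, -0.3256, 0.0875]
tcp_rot: [0.519, 0.855, 0.001, -0.005]
contact_force: [-1.1, 1.5, -0.6]
opening: 1.0
finger_force: 0.0
```

```bash
python3 -c "
from h import *
plan(.489,-.3285,.003,27.4,8)"
```

```text
[100, -0.02, 0.0, 0.42, 0.0], [100, -0.02, 0.0, 0.42, 0.0], [100, -0.02, 0.0, 0.42, 0.0], [100, -0.02, 0.0, 0.42, 0.0], [100, -0.02, 0.0, 0.42, 0.0], [100, -0.02, 0.0, 0.42, 0.0], [100, -0.02, 0.0, 0.42, 0.0], [100, -0.02, 0.0, 0.42, 0.0],
```

Request:
arm_command:
  steps: [100,0,0,0.5,0,100,-0.05,0,0.5,0,100,-0.05,0,0.5,0,100,-0.05,0,0.5,0,100,0,0,0.5,0,100,0,0,0.4,0,100,0,0,0.3,0,100,0,0,0,0]

```text
time: 5.2
eef_pos: [0.4892, -0.3326, 0.0104]
tcp_rot: [0.52, 0.854, 0.0, -0.002]
contact_force: [-0.5, -0.1, 0.6]
opening: 1.002
finger_force: 0.0
```

Request:
arm_command:
  steps: [100,0.1,0,0.2,0,100,0,0,0.05,0,60,0,0,0,0,40,0,0,0,0,0,0,0,0,0,0,0,0,0,0,0,0,0,0,0,0,0,0,0,0]
  squeeze: 60

```text
time: 5.87
eef_pos: [0.4898, -0.3319, 0.0075]
tcp_rot: [0.52, 0.854, -0.0, 0.001]
contact_force: [0.3, -0.1, 3.1]
opening: 0.631
finger_force: 65.7
```

Request:
arm_command:
  steps: [0,0,0,0,0,0,0,0,0,0,0,0,0,0,0,0,0,0,0,0]

```text
time: 6.2
eef_pos: [0.4898, -0.3319, 0.0075]
tcp_rot: [0.52, 0.854, -0.0, 0.001]
contact_force: [-0.5, 0.3, 5.8]
opening: 0.633
finger_force: 65.9
```

Request:
arm_command:
  steps: [0,0,0,-0.3,0,0,0,0,-0.6,0,0,0,0,-0.9,0,0,0,0,-1,0,0,0,0,-1,0,0,0,0,-1,0,0,0,0,-1,0.3,0,0.5,0,-1,0.4]

```text
time: 6.87
eef_pos: [0.4835, -0.3207, 0.1771]
tcp_rot: [0.55, 0.835, -0.0, -0.0]
contact_force: [-0.2, -0.9, -0.8]
opening: 0.631
finger_force: 65.3
```

```bash
python3 -c "
from h import *
plan(.52,.09,.23,-1.3,24,0)"
```

```text
[0, 0.6, 0.33, -0.09, 0.18], [0, 0.61, 0.32, -0.09, 0.18], [0, 0.62, 0.3, -0.09, 0.18], [0, 0.62, 0.29, -0.09, 0.18], [0, 0.63, 0.28, -0.09, 0.18], [0, 0.63, 0.27, -0.09, 0.18], [0, 0.64, 0.26, -0.09, 0.18], [0, 0.64, 0.25, -0.09, 0.18], 
[0, 0.65, 0.24, -0.09, 0.18], [0, 0.65, 0.23, -0.09, 0.18], [0, 0.65, 0.21, -0.09, 0.18], [0, 0.66, 0.2, -0.09, 0.18], [0, 0.66, 0.19, -0.09, 0.18], [0, 0.66, 0.18, -0.09, 0.18], [0, 0.67, 0.17, -0.09, 0.18], [0, 0.67, 0.15, -0.09, 0.18], 
[0, 0.67, 0.14, -0.09, 0.18], [0, 0.67, 0.13, -0.09, 0.18], [0, 0.68, 0.12, -0.09, 0.18], [0, 0.68, 0.11, -0.09, 0.18], [0, 0.68, 0.09, -0.09, 0.18], [0, 0.68, 0.08, -0.09, 0.18], [0, 0.68, 0.07, -0.09, 0.18], [0, 0.68, 0.06, -0.09, 0.18],
```

Request:
arm_command:
  steps: [0,0.6,0.3,-0.1,0.2,0,0.6,0.3,-0.1,0.2,0,0.6,0.3,-0.1,0.2,0,0.65,0.3,-0.1,0.2,0,0.65,0.3,-0.1,0.2,0,0.65,0.25,-0.1,0.2,0,0.65,0.25,-0.1,0.2,0,0.65,0.25,-0.1,0.2]

```text
time: 7.53
eef_pos: [0.4941, -0.1808, 0.1956]
tcp_rot: [0.615, 0.789, -0.0, -0.001]
contact_force: [-0.1, 0.3, -0.6]
opening: 0.633
finger_force: 65.3
```

Request:
arm_command:
  steps: [0,0.65,0.25,-0.1,0.2,0,0.65,0.25,-0.1,0.2,0,0.65,0.2,-0.1,0.2,0,0.65,0.2,-0.1,0.2,0,0.65,0.2,-0.1,0.2,0,0.65,0.15,-0.1,0.2,0,0.65,0.15,-0.1,0.2,0,0.65,0.15,-0.1,0.2]

```text
time: 8.2
eef_pos: [0.5091, -0.0461, 0.2156]
tcp_rot: [0.676, 0.737, -0.001, -0.001]
contact_force: [0.4, -0.1, -0.2]
opening: 0.633
finger_force: 65.2
```

Request:
arm_command:
  steps: [0,0.65,0.15,-0.1,0.2,0,0.65,0.1,-0.1,0.2,0,0.65,0.1,-0.1,0.2,0,0.65,0.1,-0.1,0.2,0,0.5,0.1,-0.1,0.1,0,0.3,0.1,0,0,0,0,0,0,0,0,0,0,0,0]

```text
time: 8.87
eef_pos: [0.522, 0.0384, 0.2283]
tcp_rot: [0.707, 0.707, -0.001, -0.001]
contact_force: [-0.6, 0.4, -1.4]
opening: 0.635
finger_force: 65.3
```

```bash
python3 - <<'E'
from h import *
cap("w3"); s=ctrl.get_state(); print(s["eef_pos"],R.from_quat(s["tcp_rot"]).as_matrix(),s["time"],s["contact_force"])
E
```

```text
[0.52206374 0.0380117  0.2283513 ] [[ 1.80370371e-03  9.99997192e-01 -1.53682169e-03]
 [ 9.99998332e-01 -1.80414417e-03 -2.85265807e-04]
 [-2.88037654e-04 -1.53630459e-03 -9.99998778e-01]] 8.9167 [-0.06058886 -0.30205338 -1.22339017]
```

View pics/w3.png

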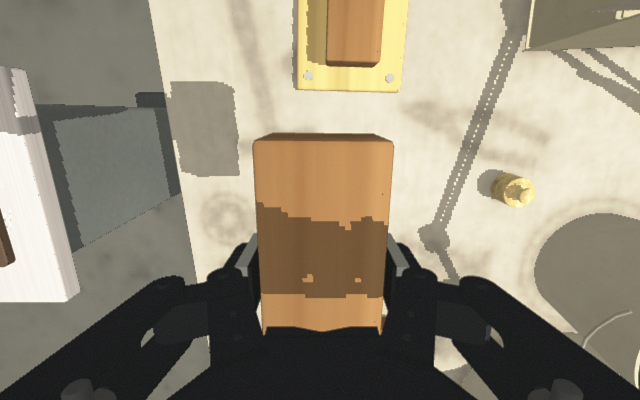

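The w3 view shows the block held squarely: its end top edge runs from (254,142) to (393,142). The lower block's front corners are near (327,62) and (381,66). I extract these precisely.

```bash
python3 - <<'E'
from h import *
np.set_printoptions(precision=4,suppress=True)
w1=pickle.load(open("w1.pkl","rb"));w3=pickle.load(open("w3.pkl","rb"))
im1=cv2.imread("pics/w1.png");im=cv2.imread("pics/w3.png")
g=lambda a:a[...,1].tolist()
print("row30",[(i,v) for i,v in zip(range(318,396,1),g(im[30,318:396]))][::1])
print("row10 mask edges",[i for i in range(300,420) if abs(int(im[10,i,1])-int(im[10,i-1,1]))>15])
print("row50",[i for i in range(300,420) if abs(int(im[50,i,1])-int(im[50,i-1,1]))>15])
for c in(335,355,375): print("col",c,[(r,int(im[r,c,1])) for r in range(55,74)])
for c in(275,323,370): print("col",c,[(r,int(im[r,c,1])) for r in range(128,150)])
print("held row160",[i for i in range(240,410) if abs(int(im[160,i,1])-int(im[160,i-1,1]))>15],"row200",[i for i in range(240,410) if abs(int(im[200,i,1])-int(im[200,i-1,1]))>15])
for r in(90,110,130,150): print("w1 row",r,[i for i in range(335,410) if abs(int(im1[r,i,1])-int(im1[r,i-1,1]))>15])
for c in(355,372,388): print("w1 col",c,[i for i in range(50,180) if abs(int(im1[i,c,1])-int(im1[i-1,c,1]))>15])
E
```

```text
row30 [(318, 149), (319, 150), (320, 152), (321, 152), (322, 152), (323, 153), (324, 156), (325, 152), (326, 116), (327, 107), (328, 135), (329, 143), (330, 140), (331, 141), (332, 142), (333, 140), (334, 141), (335, 140), (336, 139), (337, 137), (338, 137), (339, 136), (340, 134), (341, 134), (342, 132), (343, 131), (344, 132), (345, 129), (346, 133), (347, 137), (348, 139), (349, 142), (350, 141), (351, 142), (352, 142), (353, 145), (354, 147), (355, 147), (356, 147), (357, 147), (358, 144), (359, 146), (360, 146), (361, 144), (362, 144), (363, 147), (364, 146), (365, 146), (366, 148), (367, 148), (368, 146), (369, 148), (370, 146), (371, 147), (372, 148), (373, 152), (374, 156), (375, 159), (376, 163), (377, 163), (378, 162), (379, 160), (380, 158), (381, 162), (382, 205), (383, 236), (384, 240), (385, 242), (386, 242), (387, 241), (388, 241), (389, 241), (390, 241), (391, 241), (392, 241), (393, 241), (394, 241), (395, 242)]
row10 mask edges [308, 309, 327, 328, 329, 384]
row50 [306, 307, 325, 326, 327, 381]
col 335 [(55, 140), (56, 138), (57, 138), (58, 139), (59, 140), (60, 119
[... 1022 characters left out ...]
 138), (144, 139), (145, 143), (146, 142), (147, 142), (148, 145), (149, 143)]
col 370 [(128, 230), (129, 230), (130, 229), (131, 232), (132, 233), (133, 154), (134, 79), (135, 70), (136, 76), (137, 78), (138, 83), (139, 88), (140, 91), (141, 118), (142, 142), (143, 146), (144, 146), (145, 146), (146, 148), (147, 150), (148, 150), (149, 150)]
held row160 [253, 393, 394] row200 [255, 256, 257, 390, 391]
w1 row 90 [346, 347, 349, 350, 398, 399]
w1 row 110 [345, 346, 349, 397]
w1 row 130 [345, 346, 348, 349, 392, 395, 396]
w1 row 150 [344, 345, 347, 348, 393, 394]
w1 col 355 [63, 64, 70, 71, 166, 167]
w1 col 372 [52, 53, 54, 55, 59, 60, 61, 62, 63, 64, 71, 72, 166, 167]
w1 col 388 [71, 72, 167]
```

```bash
python3 - <<'E'
from h import *
np.set_printoptions(precision=4,suppress=True)
w1=pickle.load(open("w1.pkl","rb"));w3=pickle.load(open("w3.pkl","rb"));t=ctrl.camera_model("top")
u1=[[346.8,166.5],[392.7,167]];u3=[[325.6,60.3],[380.3,62.2]]
X=tri(w1,u1,w3,u3); print("front corners",X,X.mean(0))
for n,w,u in(("w1",w1,u1),("w3",w3,u3)): print(n,onz(w,u,.05))
L=onz(w1,[[350,90],[347.5,150],[398.5,90],[394,150]],.05);print("w1 sides",L,"ang",np.degrees(np.arctan((L[0]-L[1])[0]/(L[0]-L[1])[1])),np.degrees(np.arctan((L[2]-L[3])[0]/(L[2]-L[3])[1])))
L=onz(w3,[[328.3,10],[326,50],[384.2,10],[380.8,50]],.05);print("w3 sides",L,"ang",np.degrees(np.arctan((L[0]-L[1])[0]/(L[0]-L[1])[1])),np.degrees(np.arctan((L[2]-L[3])[0]/(L[2]-L[3])[1])))
tcp=np.array([.52206,.0380,.22835])
for z in(.0285,.0305,.0325): print("held top edge rel",z,onz(w3,[[275,140.5],[323,140.9],[370,141]],tcp[2]+z)-tcp, "sides",(onz(w3,[[253,160],[393.5,160],[255.5,200],[390.5,200]],tcp[2]+z)-tcp)[:,:2].tolist())
print("held bottom",onz(w3,[[275,132.5],[323,132.9],[370,133.3]],tcp[2]-.0075)-tcp)
E
```

```text
front corners [[0.5276 0.1559 0.0525]
 [0.5821 0.1543 0.0507]] [0.5549 0.1551 0.0516]
w1 [[0.5283 0.1555 0.05  ]
 [0.5823 0.1542 0.05  ]]
w3 [[0.5272 0.1562 0.05  ]
 [0.5822 0.1544 0.05  ]]
w1 sides [[0.531  0.2405 0.05  ]
 [0.5289 0.1748 0.05  ]
 [0.5843 0.2397 0.05  ]
 [0.5828 0.1741 0.05  ]] ang 1.8367655772682971 1.339551891083987
w3 sides [[0.5297 0.2008 0.05  ]
 [0.5276 0.1656 0.05  ]
 [0.5835 0.2008 0.05  ]
 [0.5821 0.1656 0.05  ]] ang 3.4012867965824136 2.277658134596908
held top edge rel 0.0285 [[-0.0167  0.0573  0.0285]
 [ 0.0018  0.0571  0.0285]
 [ 0.0198  0.0571  0.0285]] sides [[-0.025608532811547347, 0.04974816849679182], [0.029329831845154586, 0.04972744137954354], [-0.02561810953471394, 0.03342988082306781], [0.029169907825270847, 0.03341328504939315]]
held top edge rel 0.0305 [[-0.0164  0.0575  0.0305]
 [ 0.0018  0.0573  0.0305]
 [ 0.0195  0.0573  0.0305]] sides [[-0.025139861079610637, 0.05005899088359945], [0.02884143064962308, 0.05003862485032056], [-0.025149270968133852, 0.034024981627202765], [0.02868429264186123, 0.034008674965986994]]
held top edge rel 0.0325 [[-0.0161  0.0576  0.0325]
 [ 0.0017  0.0575  0.0325]
 [ 0.0192  0.0574  0.0325]] sides [[-0.024671189347673927, 0.05036981327040708], [0.028353029454091683, 0.050349808321097596], [-0.02468043240155371, 0.03462008243133772], [0.028198677458451504, 0.03460406488258084]]
held bottom [[-0.0221  0.058  -0.0075]
 [ 0.0019  0.0578 -0.0075]
 [ 0.0255  0.0576 -0.0075]]
```

Request:
arm_command:
  steps: [0,0.6,0.15,0.3,0.05,0,0.7,0.15,0.4,0.05,0,0.7,0.15,0.5,0.05,0,0.7,0.15,0.5,0.05,0,0.7,0.15,0.5,0.05,0,0.7,0.15,0.5,0.05,0,0.6,0.15,0.5,0,0,0.5,0.15,0.4,0]

```text
time: 9.58
eef_pos: [0.5546, 0.1678, 0.1375]
tcp_rot: [0.719, 0.696, -0.001, -0.001]
contact_force: [-1.0, -0.1, -1.2]
opening: 0.633
finger_force: 65.3
```

Request:
arm_command:
  steps: [0,0,0,0,0,0,0,0,0,0]

```text
time: 9.75
eef_pos: [0.5544, 0.1672, 0.1381]
tcp_rot: [0.718, 0.696, -0.001, -0.001]
contact_force: [0.4, 0.2, -1.4]
opening: 0.628
finger_force: 65.3
```

```bash
python3 - <<'E'
from h import *
s=ctrl.get_state();print(s["eef_pos"],s["contact_force"]);plan(.5543,.1856,.066,-1.8,6,0)
E
```

```text
[0.55437255 0.16718173 0.13806235] [ 0.37591538  0.23992032 -1.35032653]
[0, 0.12, 0.0, 0.48, 0.0], [0, 0.12, 0.0, 0.48, 0.0], [0, 0.12, 0.0, 0.48, 0.0], [0, 0.12, 0.0, 0.48, 0.0], [0, 0.12, 0.0, 0.48, 0.0], [0, 0.12, 0.0, 0.48, 0.0],
```

Request:
arm_command:
  steps: [0,0.1,0,0.5,0,0,0.1,0,0.5,0,0,0.1,0,0.5,0,0,0.1,0,0.5,0,0,0.1,0,0.5,0,0,0.1,0,0.4,0,0,0,0,0,0,0,0,0,0,0]

```text
time: 10.42
eef_pos: [0.5547, 0.1828, 0.0654]
tcp_rot: [0.718, 0.696, -0.001, -0.001]
contact_force: [0.8, 0.2, -1.1]
opening: 0.634
finger_force: 65.3
```

Request:
arm_command:
  steps: [0,0,0,0.08,0,0,0,0,0.08,0,0,0,0,0.08,0,0,0,0,0,0,0,0,0,0,0]

```text
time: 10.83
eef_pos: [0.5555, 0.1827, 0.0608]
tcp_rot: [0.718, 0.696, 0.0, 0.0]
contact_force: [0.3, 0.1, -1.6]
opening: 0.632
finger_force: 65.3
```

Request:
arm_command:
  steps: [0,0,0,0.06,0,0,0,0,0.06,0,0,0,0,0,0,0,0,0,0,0]

```text
time: 11.17
eef_pos: [0.5554, 0.1827, 0.0576]
tcp_rot: [0.718, 0.696, -0.0, 0.0]
contact_force: [-0.3, 0.9, -1.0]
opening: 0.632
finger_force: 65.5
```

Request:
arm_command:
  steps: [0,0,0,0.06,0,0,0,0,0,0,0,0,0,0,0]

```text
time: 11.42
eef_pos: [0.5555, 0.1828, 0.0575]
tcp_rot: [0.718, 0.696, -0.0, -0.0]
contact_force: [-3.3, -1.4, 5.9]
opening: 0.632
finger_force: 66.1
```

Seated at TCP z = 0.0575 with about 7 N down. I check the sideways alignment in the wrist and scene views.

```bash
python3 - <<'E'
from h import *
w,im=cap("w4"); sc=ctrl.read_camera("scene"); tp=ctrl.read_camera("top")
m=ctrl.camera_model("scene"); u=proj(m,[[.555,.19,.06]])[0].astype(int); t=ctrl.camera_model("top");v=proj(t,[[.555,.2,.06]])[0].astype(int)
print(u,v)
f=lambda i,c,h,W:cv2.resize(i[c[1]-h:c[1]+h,c[0]-h:c[0]+h,::-1],(W,W),interpolation=cv2.INTER_CUBIC)
out=np.zeros((600,800,3),np.uint8); out[:300,:300]=f(sc,u,30,300); out[300:,:300]=f(tp,v,30,300)
out[:,300:]=cv2.resize(im[0:240,220:420,::-1],(500,600))
cv2.imwrite("pics/z4.png",out)
E
```

```text
[312 177] [295 207]
```

View pics/z4.png

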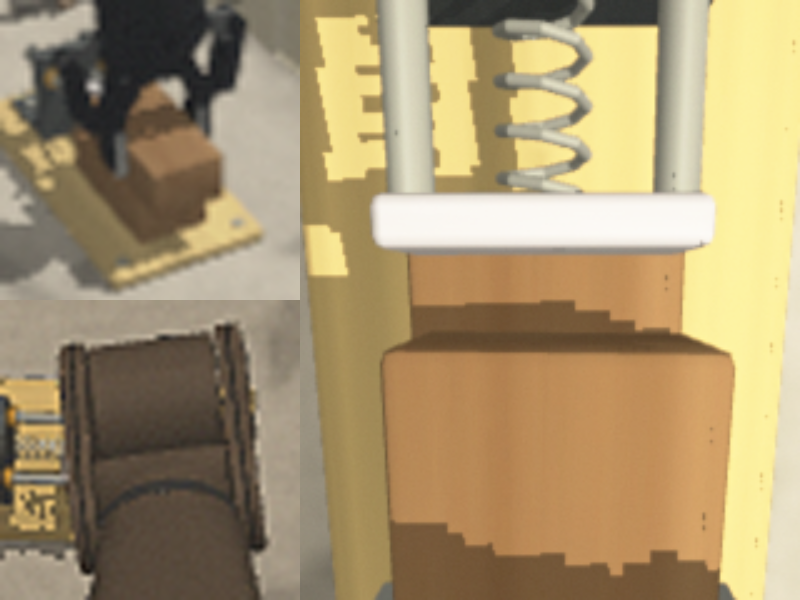

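The w4 view shows the upper block about 2 mm to +x of the lower one, square to it and well short of the pad. I slide towards the pad and correct x by -2 mm on the way.

Request:
arm_command:
  steps: [0,0.08,-0.02,0,0,0,0.08,-0.02,0,0,0,0.08,-0.02,0,0,0,0.08,-0.02,0,0,0,0.08,0,0,0,0,0.08,0,0,0,0,0,0,0,0,0,0,0,0,0]

```text
time: 12.23
eef_pos: [0.5552, 0.1947, 0.0575]
tcp_rot: [0.718, 0.696, 0.001, 0.001]
contact_force: [-0.0, -2.3, 5.8]
opening: 0.63
finger_force: 66.2
```

Request:
arm_command:
  steps: [0,0.08,-0.02,0,0,0,0.08,-0.02,0,0,0,0.08,-0.02,0,0,0,0.08,0,0,0,0,0,0,0,0,0,0,0,0,0]

```text
time: 12.73
eef_pos: [0.5545, 0.2018, 0.0575]
tcp_rot: [0.718, 0.696, 0.001, 0.002]
contact_force: [0.9, -5.7, 5.6]
opening: 0.632
finger_force: 66.1
```

```bash
python3 - <<'E'
from h import *
s=ctrl.get_state();print(s["eef_pos"],s["contact_force"])
w,im=cap("w5"); cv2.imwrite("pics/z5.png",cv2.resize(im[0:240,220:420,::-1],(500,600)))
E
```

```text
[0.5545062  0.20180591 0.05754729] [ 0.90526066 -5.71633342  5.63083477]
```

View pics/z5.png

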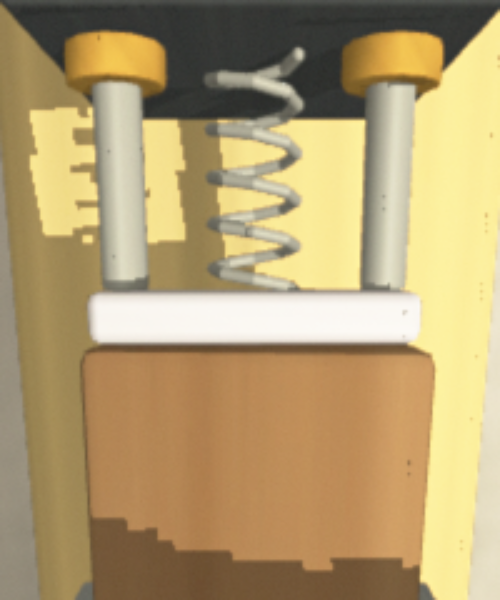

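The pad is in contact and centred on the block to within 1 mm. The net push is about 3.4 N once friction is taken off, so about 6 mm remains.

Request:
arm_command:
  steps: [0,0.06,0,0,0,0,0.06,0,0,0,0,0.06,0,0,0,0,0.06,0,0,0,0,0,0,0,0,0,0,0,0,0,0,0,0,0,0]

```text
time: 13.37
eef_pos: [0.5547, 0.2063, 0.0576]
tcp_rot: [0.718, 0.696, -0.0, 0.003]
contact_force: [0.9, -11.0, 6.8]
opening: 0.635
finger_force: 66.2
```

```bash
python3 - <<'E'
from h import *
s=ctrl.get_state();print(s["time"],s["eef_pos"],s["contact_force"])
w,im=cap("w6"); w5=pickle.load(open("w5.pkl","rb")); im5=cv2.imread("pics/w5.png")[:,:,::-1]
for n,I in(("5",im5),("6",im)):
    for c in(300,345): print(n,c,[(r,int(I[r,c,1])) for r in range(75,150) if abs(int(I[r,c,1])-int(I[r-1,c,1]))>15])
p=lambda m,z,u:onz(m,u,z)
print((-cv2.Rodrigues(w5["rvec"])[0].T@w5["tvec"]),(-cv2.Rodrigues(w["rvec"])[0].T@w["tvec"]))
cv2.imwrite("pics/z6.png",cv2.resize(im[0:240,220:420,::-1],(500,600)))
E
```

```text
13.3667 [0.55472965 0.20631392 0.05758026] [  0.87434173 -11.00126732   6.8343986 ]
5 300 [(117, 182), (118, 222), (137, 137), (138, 79), (141, 112)]
5 345 [(115, 175), (116, 142), (117, 186), (118, 222), (136, 215), (137, 132), (138, 79), (141, 108), (142, 130)]
6 300 [(117, 166), (118, 215), (137, 169), (138, 95), (139, 72), (141, 109)]
6 345 [(116, 157), (118, 218), (137, 169), (138, 97), (139, 76), (141, 100), (142, 128)]
[0.55705964 0.26923868 0.2007965 ] [0.55728665 0.2741527  0.20060241]
```

Request:
arm_command:
  steps: [0,0.04,0,0,0,0,0.03,0,0,0,0,0,0,0,0,0,0,0,0,0,0,0,0,0,0,0,0,0,0,0]

```text
time: 13.92
eef_pos: [0.5548, 0.2075, 0.0576]
tcp_rot: [0.717, 0.697, -0.001, 0.003]
contact_force: [0.4, -12.9, 7.3]
opening: 0.635
finger_force: 66.3
```

```bash
python3 - <<'E'
from h import *
s=ctrl.get_state();print(s["time"],s["eef_pos"],s["contact_force"])
w7,im7=cap("w7"); L=lambda n:cv2.imread(f"pics/{n}.png")[:,:,::-1]
for n in("w4","w5","w6","w7"):
    I=L(n); m=pickle.load(open(n+".pkl","rb")); o=[]
    for c in(285,300,345):   # dark-to-white far edge and white-to-dark near edge of the pad's top, subpixel
        g=I[60:150,c,1].astype(float); d=np.gradient(np.convolve(g,np.ones(3)/3,"same"))
        k=np.arange(len(d)); near=int(np.argmin(d[5:-5]))+5; sl=slice(near-3,near+4); r=60+(k[sl]*d[sl]).sum()/d[sl].sum()
        o.append((round(r,2),onz(m,[[c,r]],.084)[0,1].round(4)))
    print(n,o)
E
```

```text
13.9167 [0.55477806 0.20748427 0.05759233] [  0.43735663 -12.94495713   7.30342663]
w4 [(np.float64(98.15), np.float64(0.2556)), (np.float64(98.17), np.float64(0.2554)), (np.float64(97.92), np.float64(0.255))]
w5 [(np.float64(136.23), np.float64(0.2606)), (np.float64(136.3), np.float64(0.2604)), (np.float64(136.19), np.float64(0.2599))]
w6 [(np.float64(136.71), np.float64(0.265)), (np.float64(136.71), np.float64(0.2648)), (np.float64(136.76), np.float64(0.2643))]
w7 [(np.float64(136.55), np.float64(0.2663)), (np.float64(136.85), np.float64(0.266)), (np.float64(136.82), np.float64(0.2655))]
```

Three estimates agree on about 10 mm of pad travel: vision 10.6 mm, force about 10 N after friction, and TCP y at the flush target. Now I hold.

Request:
arm_command:
  steps: [0,0,0,0,0,0,0,0,0,0,0,0,0,0,0,0,0,0,0,0,0,0,0,0,0,0,0,0,0,0,0,0,0,0,0,0,0,0,0,0]

```text
time: 14.63
eef_pos: [0.5548, 0.2075, 0.0576]
tcp_rot: [0.717, 0.697, -0.001, 0.003]
contact_force: [-0.5, -13.1, 7.2]
opening: 0.636
finger_force: 66.3
```

Request:
arm_command:
  steps: [0,0,0,0,0,0,0,0,0,0,0,0,0,0,0,0,0,0,0,0,0,0,0,0,0,0,0,0,0,0,0,0,0,0,0,0,0,0,0,0]

```text
time: 15.3
eef_pos: [0.5548, 0.2075, 0.0576]
tcp_rot: [0.718, 0.697, -0.001, 0.003]
contact_force: [1.6, -12.5, 6.8]
opening: 0.635
finger_force: 66.3
```

Request:
arm_command:
  steps: [0,0,0,0,0,0,0,0,0,0,0,0,0,0,0,0,0,0,0,0,0,0,0,0,0,0,0,0,0,0,0,0,0,0,0,0,0,0,0,0]

```text
time: 15.97
eef_pos: [0.5548, 0.2075, 0.0576]
tcp_rot: [0.717, 0.697, -0.001, 0.003]
contact_force: [0.6, -12.5, 7.1]
opening: 0.632
finger_force: 66.3
```

Request:
arm_command:
  steps: [0,0,0,0,0,0,0,0,0,0,0,0,0,0,0,0,0,0,0,0,0,0,0,0,0,0,0,0,0,0,0,0,0,0,0,0,0,0,0,0]

```text
time: 16.63
eef_pos: [0.5548, 0.2075, 0.0576]
tcp_rot: [0.717, 0.697, -0.001, 0.003]
contact_force: [1.8, -12.5, 6.5]
opening: 0.633
finger_force: 66.3
```

Request:
arm_command:
  steps: [0,0,0,0,0,0,0,0,0,0,0,0,0,0,0,0,0,0,0,0,0,0,0,0,0,0,0,0,0,0,0,0,0,0,0,0,0,0,0,0]

```text
time: 17.3
eef_pos: [0.5548, 0.2075, 0.0576]
tcp_rot: [0.717, 0.697, -0.001, 0.003]
contact_force: [0.0, -12.2, 6.8]
opening: 0.634
finger_force: 66.3
```

Request:
arm_command:
  steps: [0,0,0,0,0,0,0,0,0,0,0,0,0,0,0,0,0,0,0,0,0,0,0,0,0,0,0,0,0,0,0,0,0,0,0,0,0,0,0,0]

```text
time: 17.97
eef_pos: [0.5548, 0.2075, 0.0576]
tcp_rot: [0.717, 0.697, -0.001, 0.003]
contact_force: [1.4, -12.5, 6.4]
opening: 0.634
finger_force: 66.3
```

Held steadily for over 4 s; handing in.

```bash
python3 -c "
from plant import ctrl
print(ctrl.sign_off())"
```

```text
the job is handed in; nothing more can be done
None
```

The loose block is seated on the jig block, estimated flush within about 1 mm along and across, pressing the pad with about 10 N; the push stayed steady for over 4 s, and I handed in with the gripper still holding and pressing (sign-off returned no verdict).

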